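# Seat the sherd board in the photo cradle

### The job

Get the sherd ready for its photograph: with a fingertip against the trailing edge of the grey board, push it along the cradle's rails until you feel it drop into its notches and sit level on the rails, sherd still lying on it. Then push the keeper's upright peg round so that its bar lies squarely across the board's edge, and let go. Only push, and gently: do not grip, force, lift or tip the board, do not touch the sherd, and leave the other things on the table where they are.

Things in the scene. Friction and masses are not known exactly. Their poses are not given: they have to be found in the camera images.
- cradle: photo cradle, fixed: two plywood rails, tops at 40 mm, between two aluminium cheeks 6 mm thick, tops at 50 mm (inner faces 110 mm apart). Origin on the table under the board's seated place; +x the way to push the board (to the robot's right, within 0.35 rad), +y away from the robot. Rails from x = -170 to 90; between them (y -35 to 35) open but for cross bars, tops at 19 mm, x = -150 and 70
- seat (a point): point on the cradle's centre line, 40 mm above the table, level with the rail tops, where the board's origin lies when seated. Each rail top has two notches, 12 mm deep and 18 mm long, centred 58 mm before and 58 mm beyond this point along the cradle's x
- board: loose grey board, 150 mm long (x, along the rails, +x the way to push), 106 wide, 10 thick, about 0.35 kg; two cleats under it, 14 mm long, 8 deep, at x = -58 and 58. Origin: centre of the plate's underside. Starts 50 to 95 mm short of the seat riding on its cleats, origin 48 mm up; at the notches it drops to 40 mm by its own weight and the notch walls stop it dead. Slides with 2 to 5 N
- sherd: a loose pottery sherd, about 60 x 51 x 13 mm, 30 g, lying on the board near its middle, towards the leading end; not to be touched. Origin under its centre
- keeper (a joint): angle (rad) of the keeper, a flat steel bar on an upright pivot outside the cheek on the robot's side. 0: bar points from the pivot to the cradle's -x, out of the way (starts at 0 to 0.25); grows clockwise seen from above; at 1.57 the bar points to the cradle's +y, over the seated board's edge; end stop 1.62. Stays where left; about 1 N at the peg moves it. A board that has not dropped blocks it
- keeper_pivot (a point): point on the keeper's pivot axis, at cradle x = -40, y = -75 mm, on the bar's upper face, 57.5 mm above the table. The bar is 13 mm wide and 5 mm thick (underside 52.5 mm above the table) and reaches 50 mm from this axis; the post under it is 34 x 28 mm
- keeper_peg (a point): centre of the top of the keeper's black upright peg, 12 mm across, standing on the bar 42 mm from the pivot axis, from 57.5 to 83.5 mm above the table
- loupe: a black loupe, 32 mm across, 27 mm tall; to be left alone. Origin under its middle
- dish: a shallow white dish, 68 mm across, 14 mm tall; to be left alone. Origin under its middle
- bottle: a small white glue bottle, 34 mm across, 50 mm tall, beside the cradle's cheek on the robot's side; to be left alone. Origin under its middle
- big_sherd: a large loose sherd, 100 mm; to be left alone. Origin under its middle
- yellow_case: a yellow case, 68 x 120 x 40 mm; to be left alone. Origin under its middle
- brush: a dusting brush, 181 mm long; to be left alone. Origin under its middle
- tape: a roll of brown tape, 96 mm across; to be left alone. Origin under its middle
Not all that is in view belongs to the job. Of the things that look like the board, the larger one is meant.

How it is judged:
By the outcome, as a careful person would: the job done as asked, in the order asked, and still so for the second after the job is handed in, with the robot touching nothing.
It also fails if it takes over 48 s, if anything falls off the work surface, if the arm or the gripper's body presses on something with over 40 N, if the wrist force passes 120 N, or if a joint passes its speed limit or range.

### The arm

A 6-joint arm with a two-finger parallel gripper is mounted at the origin on the work surface; the furniture and walls round the work are solid. World frame = base frame: x ahead of the robot, y to its left, z up, the work surface at z = 0. Lengths are in m, angles in rad, forces in N, time in s.
With the tool pointing down it reaches from about 0.25 to 0.775 m from the base axis. Payload 4 kg.
Tool frame: the origin (TCP) lies midway between the tips of the shut fingers; the grasp point (between the pads) lies 19 mm behind it; z points along the fingers, y is the direction in which the jaws open and shut (so a half turn about z gives the same grasp; the last joint's range is limited). The gripper opens to 94 mm and grips with 3 to 60 N. Pads are 16 mm wide; open, the fingers measure 119 mm over their backs; the gripper's body (75 mm by 177 mm) begins 78 mm behind the grasp point.
Start: joints at [-1.293, 0.087, 1.371, -0, 1.684, -0.103], TCP at [0.204, -0.511, 0.206] pointing down, gripper open.
Joint ranges: [-3.1, 3.1], [-0.76, 2.03], [0.27, 2.55], [-1.08, 4.22], [0.17, 2.65], [-2.57, 2.57]. Speed limits (rad/s): [2.79, 2.79, 3.14, 3.14, 3.14, 3.14].

### API

Orientations are given as [roll, pitch, yaw] about the fixed x, y, z axes, in that order (R = Rz(yaw) Ry(pitch) Rx(roll)).
In Python, from bench import get_obs, snapshot, ticket gives the robot as it stands.
- The arm moves only by the shell command python3 -m creep 'ROWS' [OPENING]. ROWS is JSON, a list that holds one entry, the list of rows, each a list of 4 numbers: the shift along the tool's x, y, z in mm, then the turn about the tool's z in degrees. A call has 1 to 8 rows; each row shifts and turns the commanded pose from where the row before left it, along the tool's axes as they then stand; what a row does not reach is not made up. A row lasts 1/8 s, in which the tool goes at most 62.5 mm and 10.7 degrees, less where a joint would pass 70% of its speed; a pose out of reach is approached as far as the arm can. A call with a gripper value outside its range is refused whole. OPENING is the opening, from 0 (shut) to 1 (fully open), set as the call begins (- or left out, the last holds). The fingers move at their own pace and stop on an object; the grip force is fixed at half the most. Time passes only in rows, so rows that do not move let the fingers close. It gives the time, the measured TCP pose, the force and the opening at its end, in the units of the state.
- get_obs(): the state, without advancing time (a new reading comes with each control period).
- snapshot(name): name is "scene" or "top" or "wrist"; returns a dict with "color" (420x560x3 uint8, red, green, blue), "depth" (420x560 float32, m along the optical axis (not along the pixel's ray), 0 where there is no reading), "fx", "fy", "cx", "cy" (pixels), "extrinsics" (4x4, takes a point from world to camera coordinates). Camera axes: x right, y down, z forward; pixel columns grow to the right and rows downward; lengths in m; the calibration is good to about 2 mm. The wrist camera is an equidistant fisheye: a pixel r from the principal point sees the ray r / f radians off the axis. A picture is of the moment at which its call begins.
- ticket.close_job(): hands the job in, once; it reports no verdict.
The state is a dict: "time": time; "joint_positions": joint angles; "qvel": joint speeds; "joint_torque": joint torques, N m; "tool_pos": TCP position; "ee_rot": TCP orientation; "wrist_force": force on the tool from outside, world axes, zero at the start; "wrist_torque": the same for the moment, N m; "width": finger opening in m.
Only numpy, scipy, OpenCV 4.12 (cv2) and the standard library are available. Lean on these libraries where they do the work, as an engineer would, in place of code of your own. Each camera call takes 0.05 s, during which the arm holds its last target. There are 200 camera calls.

## Working session

There is one attempt and no reset: what is moved stays moved. The work goes in short steps, Python scripts to look and compute and a shell command to move; the robot and the scene stay as the last step left them, time stands still between calls to the robot, and variables do not carry over. Pictures are saved under pics/ and viewed, on a budget of 10 in all, crops included, one or two more only if the job needs it, and the job is handed in when it is done.

```bash
ls; mkdir -p pics; cat > h.py <<'E'
import numpy as np, cv2
from bench import get_obs, snapshot, ticket
def save(name,f):
    s=snapshot(name); cv2.imwrite(f'pics/{f}.png',cv2.cvtColor(s['color'],cv2.COLOR_RGB2BGR)); np.savez(f'pics/{f}.npz',**s); return s
def world(s):
    d=s['depth']; v,u=np.mgrid[:d.shape[0],:d.shape[1]]
    P=np.stack([(u-s['cx'])/s['fx']*d,(v-s['cy'])/s['fy']*d,d],-1)
    E=np.array(s['extrinsics']); return (P-E[:3,3])@E[:3,:3]
E
python3 - <<'E'
from h import *
o=get_obs(); print({k:np.round(v,3) for k,v in o.items()})
a=save('top','top0'); b=save('scene','scene0')
print(np.array(a['extrinsics']).round(3),a['fx'])
E
```

```text
pics
{'time': np.float64(0.0), 'joint_positions': array([-1.293,  0.088,  1.372,  0.   ,  1.684, -0.103]), 'qvel': array([ 0.002, -0.001, -0.001, -0.001,  0.002, -0.002]), 'joint_torque': array([-1.0000e-03, -3.4019e+01, -3.0243e+01,  7.2000e-02,  3.3000e-02,
       -0.0000e+00]), 'tool_pos': array([ 0.204, -0.51 ,  0.204]), 'ee_rot': array([-3.139, -0.   ,  0.381]), 'wrist_force': array([-0.329,  0.693, -0.385]), 'wrist_torque': array([-0.036, -0.015,  0.03 ]), 'width': np.float64(0.094)}
[[-0.022 -0.999 -0.037  0.216]
 [-0.982  0.029 -0.186  0.575]
 [ 0.187  0.032 -0.982  1.136]
 [ 0.     0.     0.     1.   ]] 501.95191998645055
```

View pics/top0.png

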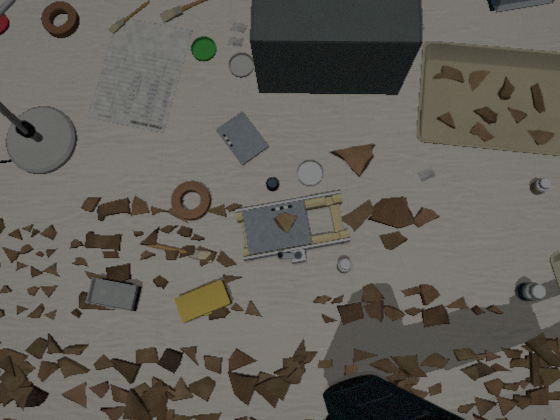

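View pics/scene0.png

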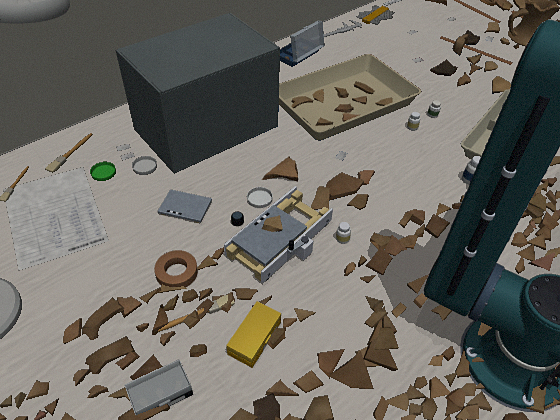

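```bash
python3 - <<'E'
from h import *
s=dict(np.load('pics/top0.npz')); W=world(s); 
c=W[185:275,225:365]
for h in (0.046,0.050,0.054,0.058,0.062): print(h,(abs(c[...,2]-h)<.002).sum())
for lo,hi in((.0535,.0615),(.046,.0535),(.036,.045),(.063,.1)):
    m=((W[...,2]>lo)&(W[...,2]<hi)).astype(np.uint8); m[:185]=0;m[275:]=0;m[:,:225]=0;m[:,365:]=0
    n,l,st,ce=cv2.connectedComponentsWithStats(m,connectivity=8)
    for i in range(1,n):
        if st[i,4]<6: continue
        p=W[l==i]; r=cv2.minAreaRect((p[:,:2]*1000).astype(np.float32))
        print(lo,hi,st[i],'c',np.round(r[0],1),'sz',np.round(r[1],1),'a',round(r[2],1),'med',np.median(p,0).round(3))
print('table z',np.median(W[260:275,240:270,2]))
im=cv2.imread('pics/top0.png')[180:280,215:365]; cv2.imwrite('pics/crop1.png',cv2.resize(im,(800,533),interpolation=cv2.INTER_CUBIC))
E
```

```text
0.046 170
0.05 467
0.054 481
0.058 1479
0.062 881
0.0535 0.0615 [ 242  198   70   57 2170] c [549.4 204.4] sz [113.9 150.8] a 9.8 med [0.542 0.21  0.059]
0.0535 0.0615 [282 250  19   9  68] c [479.6 172.3] sz [18.  41.6] a 15.3 med [0.479 0.173 0.059]
0.0535 0.0615 [299 250   6   4  13] c [486.2 146.4] sz [11.9  7.7] a 89.6 med [0.485 0.145 0.055]
0.0535 0.0615 [277 252   2   6   6] c [480.9 203.7] sz [ 1.8 12.5] a 78.8 med [0.481 0.204 0.055]
0.046 0.0535 [301 190  41  10 102] c [622.6  95.5] sz [ 6.9 98.1] a 8.5 med [0.622 0.095 0.05 ]
0.046 0.0535 [235 198  65  15 156] c [602.  225.8] sz [  7.9 156.7] a 9.5 med [0.602 0.228 0.05 ]
0.046 0.0535 [243 238 109  25 342] c [482.9 155.1] sz [ 36.6 258.5] a 7.9 med [0.491 0.154 0.051]
0.046 0.0535 [340 259  11  11  84] c [455.3  45.6] sz [23.6 23.3] a 89.3 med [0.455 0.046 0.05 ]
0.036 0.045 [329 193  14  11  84] c [615.2  59.7] sz [20.8 29.7] a 7.2 med [0.616 0.056 0.041]
0.036 0.045 [304 196  24  13 187] c [608.1 107.2] sz [21.8 57.6] a 8.7 med [0.607 0.11  0.041]
0.036 0.045 [236 211   8  10  51] c [579. 294.] sz [20.7 15.6] a 8.2 med 
[... 299 characters left out ...]
0.04 ]
0.036 0.045 [242 248  15   9  56] c [491.5 271.9] sz [18.7 31.6] a 10.2 med [0.489 0.279 0.041]
0.036 0.045 [340 258   6   2   6] c [469.7  50. ] sz [ 1.8 11.9] a 12.2 med [0.47  0.05  0.038]
0.036 0.045 [344 264   8   8  13] c [446.   37.3] sz [ 5.  23.3] a 42.8 med [0.444 0.036 0.038]
0.036 0.045 [338 266   6   5  11] c [448.   55.5] sz [12.6  4.9] a 35.2 med [0.447 0.055 0.039]
0.063 0.1 [274 212  24  21 264] c [562.7 183.4] sz [45.  45.6] a 51.5 med [0.56  0.183 0.07 ]
0.063 0.1 [278 252   5   6  23] c [478.5 196.3] sz [9.5 9.8] a 85.0 med [0.477 0.196 0.084]
0.063 0.1 [296 254   5   5  10] c [474.6 153.3] sz [ 6.4 11.6] a 43.1 med [0.474 0.153 0.064]
table z 0.0010903192073861614
```

View pics/crop1.png

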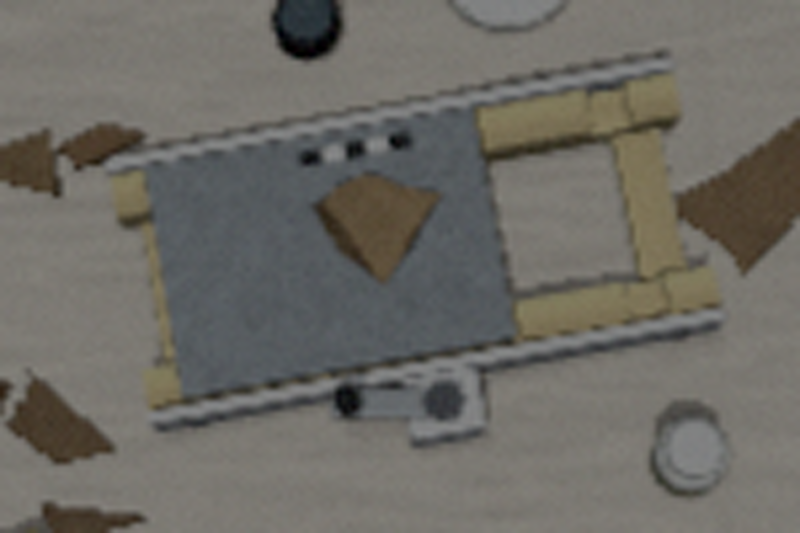

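The crop shows the board (180–510, 110–395) short of the seat with the sherd on its middle. The peg is at (348,398), the pivot at (445,400) and the bottle at (690,450). The fit gives the cradle at 9.0°, origin (0.5597, 0.1267), and the board about 79 mm short, with rail ends and peg radius agreeing with the given sizes. Next I turn the tool to the cradle frame, shut the gripper and travel.

```bash
cat >> h.py <<'E'
T=np.array([.1564,-.9877]);N=np.array([.9877,.1564]);O=np.array([.5597,.1267])
def cr(p): r=np.array(p)[:2]-O; return np.round([r@T*1000,r@N*1000,(p[2] if len(p)>2 else 0)*1000],1)
def st():
    o=get_obs(); f=o['wrist_force']; print('t',round(float(o['time']),2),'cradle xyz',cr(o['tool_pos']),'rot',np.round(o['ee_rot'],3),'F(cx,cy,z)',np.round([f[:2]@T,f[:2]@N,f[2]],1),'w',o['width'])
E
python3 -m creep '[[[0,0,0,6.4],[0,0,0,6.4],[28,-47,0,0],[28,-47,0,0],[28,-47,0,0],[28,-47,0,0],[28,-47,0,0],[28,-47,0,0]]]' 0
python3 -m creep '[[[28,-48,0,0],[28,-48,0,0],[28,-48,0,0],[28,-48,0,0],[28,-48,0,0],[28,-48,0,0],[28,-48,0,0],[28,-48,0,0]]]'
python3 -c "from h import *; st()"
```

```text
time: 1.1
tool_pos: [0.3263, -0.204, 0.2051]
ee_rot: [-3.141, -0.0, 0.157]
wrist_force: [1.0, -0.3, 0.2]
width: 0.0173
time: 2.1
tool_pos: [0.4873, 0.2104, 0.2049]
ee_rot: [3.141, 0.001, 0.158]
wrist_force: [0.3, -0.4, 0.3]
width: 0.0006
t 2.1 cradle xyz [-94.  -58.4 204.9] rot [3.141e+00 1.000e-03 1.580e-01] F(cx,cy,z) [0.5 0.2 0.3] w 0.0005716092057566863
```

```bash

python3 -m creep '[[[19,-31,0,0],[19,-31,0,0],[19,-31,0,0],[0,0,0,0],[0,0,40,0],[0,0,50,0],[0,0,0,0]]]' >/dev/null
python3 - <<'E'
from h import *
st(); save('wrist','w1'); s=save('top','top1'); W=world(s)
a=cv2.imread('pics/w1.png'); b=cv2.imread('pics/top1.png')[175:275,205:365]
a=cv2.resize(a,(500,375)); b=cv2.resize(b,(300,188)); c=np.zeros((375,800,3),np.uint8); c[:,:500]=a;c[:188,500:]=b
cv2.imwrite('pics/m1.png',c)
E
```

```text
t 2.98 cradle xyz [-183.3   -5.9  110. ] rot [3.138 0.011 0.157] F(cx,cy,z) [-0.7  0.3 -0.2] w 0.0008227445830085842
```

View pics/m1.png

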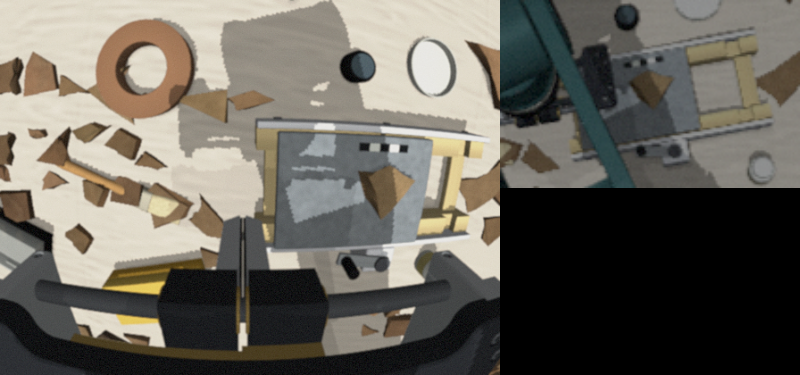

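```bash

python3 -m creep '[[[6,-8,0,0],[0,0,30,0],[0,0,30,0],[0,0,6,0],[0,0,0,0],[0,0,0,0]]]' >/dev/null;python3 -c "from h import *; st()"
python3 -m creep '[[[0,6,0,0],[0,6,0,0],[0,4,0,0],[0,3,0,0],[0,0,0,0]]]' ;python3 -c "from h import *; st()"
```

```text
t 3.83 cradle xyz [-193.7    5.7   51.8] rot [-3.141 -0.004  0.157] F(cx,cy,z) [-0.1  0.3  0.2] w 0.0003796911369054823
time: 4.45
tool_pos: [0.5366, 0.2991, 0.0494]
ee_rot: [3.142, 0.0, 0.157]
wrist_force: [-0.8, 0.5, -0.6]
width: 0.0005
t 4.45 cradle xyz [-173.9    4.2   49.4] rot [3.142 0.    0.157] F(cx,cy,z) [-0.6 -0.7 -0.6] w 0.00045294448562081113
```

```bash

python3 -m creep '[[[-4,0,5,0],[0,0,0,0]]]' >/dev/null;python3 -c "from h import *; st()"
python3 -m creep '[[[0,2,0,0],[0,2,0,0],[0,2,0,0],[0,2,0,0],[0,0,0,0]]]' >/dev/null;python3 -c "from h import *; st()"
python3 -m creep '[[[0,2,0,0],[0,2,0,0],[0,2,0,0],[0,0,0,0]]]' >/dev/null;python3 -c "from h import *; st()"
```

```text
t 4.7 cradle xyz [-174.3   -0.8   43.6] rot [3.141e+00 2.000e-03 1.580e-01] F(cx,cy,z) [-0.7 -0.5 -0.9] w 0.0006492899807423186
t 5.33 cradle xyz [-166.3    0.2   44.5] rot [-3.141 -0.     0.157] F(cx,cy,z) [-0.8  0.2  0.3] w 0.0002556155918745716
t 5.83 cradle xyz [-160.     0.2   44.5] rot [ 3.141 -0.     0.157] F(cx,cy,z) [-1.8  0.8 -0.4] w 0.00042175094518742933
```

```bash

for i in 1; do python3 -m creep '[[[0,2,0,0],[0,2,0,0],[0,2,0,0],[0,2,0,0]]]' >/dev/null;python3 -c "from h import *; st()"; done
python3 -m creep '[[[0,3,0,0],[0,3,0,0],[0,3,0,0],[0,3,0,0]]]' >/dev/null;python3 -c "from h import *; st()"
python3 - <<'E'
from h import *
save('wrist','w2')
E
```

```text
t 6.33 cradle xyz [-152.2    0.2   44.5] rot [-3.142 -0.     0.157] F(cx,cy,z) [-2.9  0.1  0.8] w 0.0006892055414117691
t 6.83 cradle xyz [-140.     0.2   44.6] rot [-3.142 -0.     0.157] F(cx,cy,z) [-1.7 -0.3  0.6] w 0.0004485720273413275
```

View pics/w2.png

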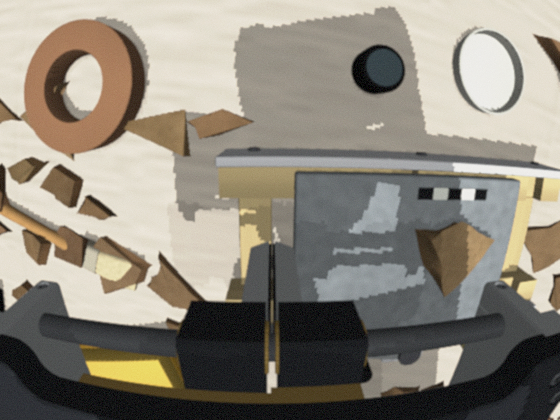

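The picture shows the finger tip (270,250) against the trailing edge (295), the board sliding straight, and the sherd undisturbed. I carry on, slowing near the notches.

```bash

python3 -m creep '[[[0,3,0,0],[0,3,0,0],[0,3,0,0],[0,3,0,0],[0,3,0,0],[0,3,0,0],[0,3,0,0],[0,3,0,0]]]' >/dev/null;python3 -c "from h import *; st()"
python3 -m creep '[[[0,3,0,0],[0,3,0,0],[0,3,0,0],[0,2,0,0],[0,2,0,0]]]' >/dev/null;python3 -c "from h import *; st()"
python3 -m creep '[[[0,2,0,0],[0,2,0,0]]]' >/dev/null;python3 -c "from h import *; st()"
python3 -m creep '[[[0,1.5,0,0],[0,1.5,0,0]]]' >/dev/null;python3 -c "from h import *; st()"
```

```text
t 7.88 cradle xyz [-116.1    0.2   44.5] rot [-3.142 -0.     0.157] F(cx,cy,z) [-3.2 -0.2  2.1] w 0.0007280632161687465
t 8.5 cradle xyz [-103.2    0.2   44.5] rot [-3.142 -0.     0.157] F(cx,cy,z) [-3.7 -1.1  2.4] w 0.0005828315747281655
t 8.75 cradle xyz [-99.2   0.2  44.5] rot [-3.142 -0.     0.157] F(cx,cy,z) [-3.1 -0.5  2.4] w 0.0004937921376612025
t 9.0 cradle xyz [-96.2   0.2  44.5] rot [-3.142 -0.     0.157] F(cx,cy,z) [-3.4  0.2  1.7] w 0.0006528257968273455
```

```bash

python3 -m creep '[[[0,1.5,0,0],[0,1.5,0,0]]]' >/dev/null;python3 -c "from h import *; st()"
python3 -m creep '[[[0,1.5,0,0],[0,1,0,0]]]' >/dev/null;python3 -c "from h import *; st()"
python3 -m creep '[[[0,1,0,0],[0,1,0,0]]]' >/dev/null;python3 -c "from h import *; st()"
```

```text
t 9.25 cradle xyz [-93.2   0.2  44.5] rot [ 3.142 -0.     0.157] F(cx,cy,z) [-2.9 -0.2  2.9] w 0.0006180162753822134
t 9.5 cradle xyz [-89.9  -0.1  44. ] rot [3.14e+00 1.00e-03 1.57e-01] F(cx,cy,z) [ 0.3  0.5 -1.2] w 0.00028802529985029956
t 9.75 cradle xyz [-87.9  -0.3  43.8] rot [3.14e+00 1.00e-03 1.57e-01] F(cx,cy,z) [ 0.3  0.2 -0.7] w 0.0003511150074469906
```

The force fell from 3 N to 0, which suggests the drop. I check the board's height with the cameras.

```bash
python3 - <<'E'
from h import *
for n in('top','scene'):
    s=save(n,n+'3'); W=world(s); r=W[...,:2]-O; X=r@T*1000; Y=r@N*1000; Z=W[...,2]*1000
    for a,b,c,d in((-65,-35,-20,40),(-35,-5,-45,-25),(50,72,-45,-25),(50,72,25,45),(-65,-40,25,45)):
        m=(X>a)&(X<b)&(Y>c)&(Y<d)&(s['depth']>0)&(Z>20); print(n,(a,b,c,d),m.sum(),np.percentile(Z[m],[10,50,90]).round(1) if m.any() else '')
    z=cv2.resize(cv2.imread(f'pics/{n}3.png')[170:290,205:365],(800,600),interpolation=cv2.INTER_CUBIC); cv2.imwrite(f'pics/{n}3c.png',z)
E
```

```text
top (-65, -35, -20, 40) 746 [ 52.5 431.5 439.9]
top (-35, -5, -45, -25) 98 [ 49.6 444.5 446.7]
top (50, 72, -45, -25) 79 [48.1 50.5 53.8]
top (50, 72, 25, 45) 75 [48.3 51.1 54.3]
top (-65, -40, 25, 45) 114 [403.5 423.4 430.4]
scene (-65, -35, -20, 40) 455 [ 48.2 429.3 437.3]
scene (-35, -5, -45, -25) 218 [ 47.9 155.9 184. ]
scene (50, 72, -45, -25) 53 [46.5 48.5 51. ]
scene (50, 72, 25, 45) 7 [45.9 47.8 50.2]
scene (-65, -40, 25, 45) 31 [415.  423.6 427. ]
```

View pics/scene3c.png

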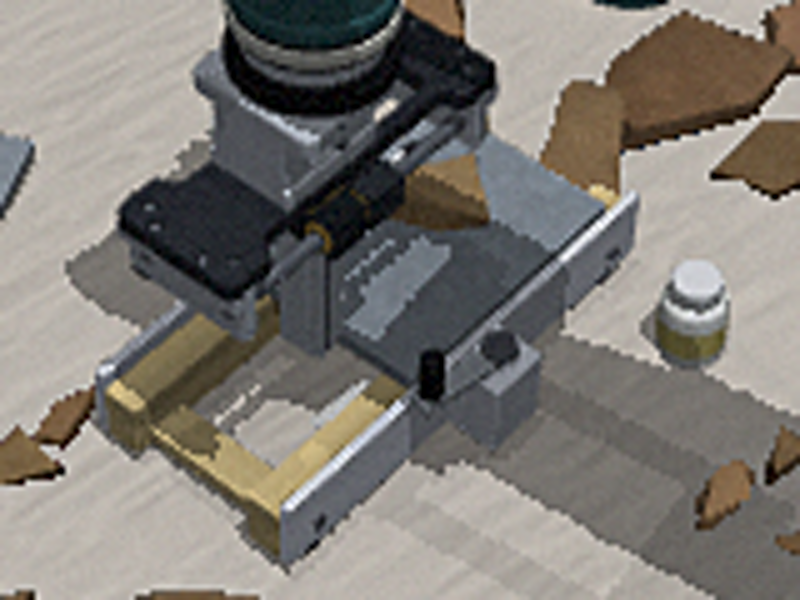

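The board top reads about 50 mm at its leading end and looks flush with the cheek tops, so it has dropped, with the sherd still on it. I back off, lift, and go beside the peg on the robot's side.

```bash

python3 -m creep '[[[0,-6,0,0],[0,-8,0,0],[0,0,0,0],[0,0,-15,0],[0,0,-25,0],[0,0,-25,0],[0,0,0,0]]]' >/dev/null;python3 -c "from h import *; st()"
python3 -m creep '[[[-30,8,0,0],[-30,8,0,0],[-20,4,0,0],[-16,0,0,0],[0,0,0,0],[0,0,0,0]]]' >/dev/null
python3 - <<'E'
from h import *
st(); s=save('scene','scene4'); W=world(s); r=W[...,:2]-O; X=r@T*1000; Y=r@N*1000; Z=W[...,2]*1000
m=(Z>78)&(Z<88)&(X>-100)&(X<-30)&(Y>-85)&(Y<-30); print('peg',m.sum(),X[m].mean(),Y[m].mean(), np.argwhere(m).mean(0))
E
python3 -c "
import cv2; z=cv2.imread('pics/scene4.png')[170:290,205:365]; cv2.imwrite('pics/s4c.png',cv2.resize(z,(800,600),interpolation=cv2.INTER_CUBIC))"
```

```text
t 10.72 cradle xyz [-102.9    2.4  113.3] rot [-3.141 -0.007  0.157] F(cx,cy,z) [ 0.6 -0.1 -0.4] w 0.000407001529326617
t 11.47 cradle xyz [-82.8 -95.3 109.4] rot [ 3.142e+00 -1.000e-03  1.580e-01] F(cx,cy,z) [ 0.4 -0.7  0.1] w 0.0005078318504212382
peg 20 -84.80480504302601 -69.70130150036107 [241.9  290.95]
```

View pics/s4c.png

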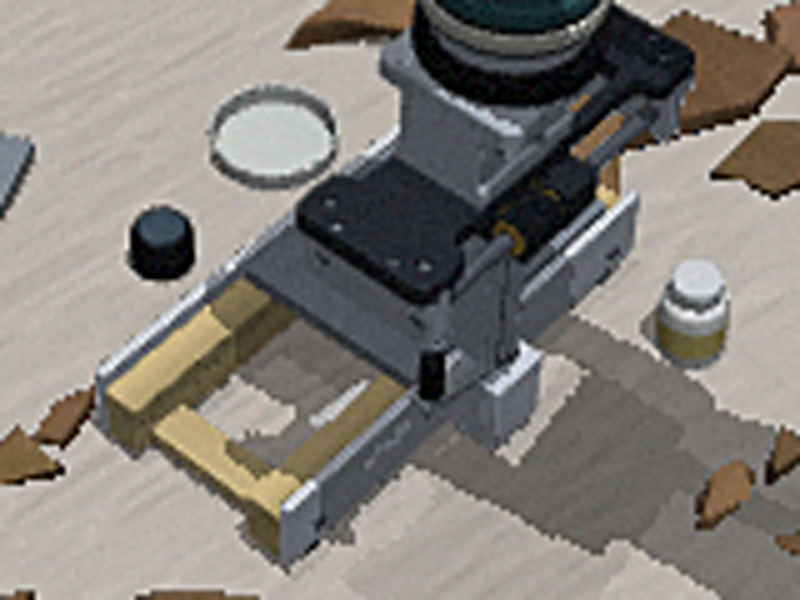

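Peg measured at (-82…-85, -70), so a keeper angle of about 0.13. The board's trailing corner is flush with the cheek, meaning seated. I descend beside the peg and push +y.

```bash

python3 -m creep '[[[0,8,0,0],[0,0,15,0],[0,0,15,0],[0,0,14,0],[0,0,0,0],[0,0,0,0]]]' >/dev/null;python3 -c "from h import *; st()"
python3 -m creep '[[[3,0,0,0],[3,0,0,0],[2,0,0,0],[2,0,0,0],[0,0,0,0]]]' >/dev/null;python3 -c "from h import *; st()"
```

```text
t 12.28 cradle xyz [-74.8 -95.7  65.5] rot [ 3.142 -0.     0.158] F(cx,cy,z) [-0.7  0.1  0.2] w 0.0006239430066302464
t 12.9 cradle xyz [-74.7 -85.7  65.5] rot [ 3.142 -0.     0.157] F(cx,cy,z) [-0.5  0.  -1. ] w 0.0005328188394105317
```

```bash

python3 -m creep '[[[2.5,0,0,0],[2.5,0,0,0],[2.5,0,0,0],[2.5,0,0,0],[2.5,0,0,0],[2.5,0,0,0]]]' >/dev/null;python3 -c "from h import *; st()"
python3 -m creep '[[[2.5,0,0,0],[2.5,0,0,0],[2.5,0,0,0],[2.5,0,0,0],[2.5,0,0,0],[2,0,0,0],[0,0,0,0]]]' >/dev/null
python3 - <<'E'
from h import *
st(); s=save('scene','scene5'); W=world(s); r=W[...,:2]-O; X=r@T*1000; Y=r@N*1000; Z=W[...,2]*1000
z=cv2.imread('pics/scene5.png')[200:280,240:347]; cv2.imwrite('pics/s5c.png',cv2.resize(z,(800,598),interpolation=cv2.INTER_CUBIC))
E
```

```text
t 13.65 cradle xyz [-74.6 -70.8  65.3] rot [3.141 0.    0.157] F(cx,cy,z) [ 0.1 -0.7 -0.4] w 0.0006845703780150496
t 14.53 cradle xyz [-73.5 -57.8  64.8] rot [3.139 0.004 0.157] F(cx,cy,z) [ 3.4 -4.2  1. ] w 0.0004045281293802163
```

View pics/s5c.png

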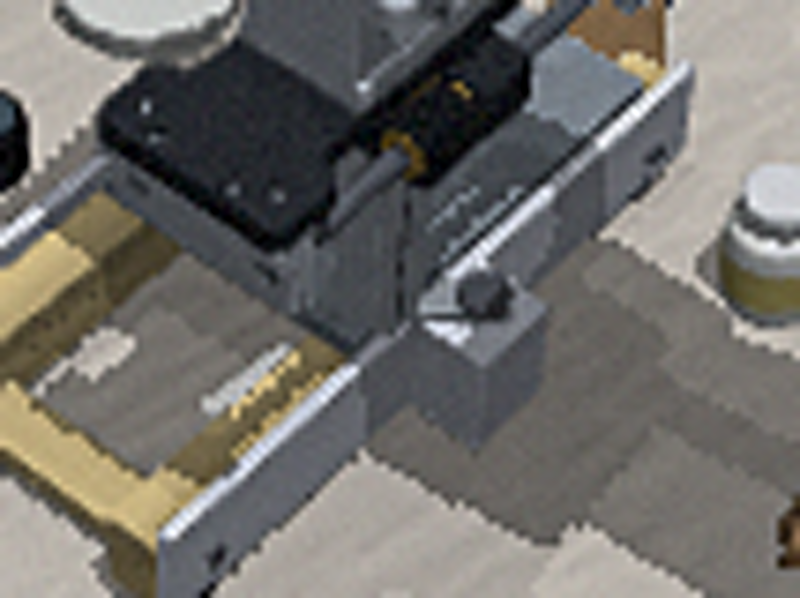

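Force (+3.4, -4.2) N is peg friction on the finger as the peg slides across it. The peg is at about angle 0.8, so this is the time to switch faces: back off, go round, and push +x.

```bash

python3 -m creep '[[[-4,0,0,0],[-5,0,0,0],[0,-10,0,0],[0,-14,0,0],[0,0,0,0]]]' >/dev/null;python3 -c "from h import *; st()"
python3 - <<'E'
from h import *
s=save('scene','scene6'); z=s['color']; W=world(s); r=W[...,:2]-O; X=r@T*1000; Y=r@N*1000; Z=W[...,2]*1000
m=(Z>72)&(Z<88)&(X>-82)&(X<-30)&(Y>-85)&(Y<-20); print('peg',m.sum(),np.median(X[m]),np.median(Y[m]))
m=(Z>54)&(Z<61)&(X>-82)&(X<-30)&(Y>-85)&(Y<-20); print('bar',m.sum(),np.round(np.c_[X[m],Y[m]][::5],0).tolist())
E
```

```text
t 15.2 cradle xyz [-100.1  -65.2   65.5] rot [-3.141 -0.     0.159] F(cx,cy,z) [ 0.8 -1.2 -0.3] w 0.0004412320391871597
peg 0 nan nan
bar 67 [[-39.0, -69.0], [-42.0, -69.0], [-54.0, -58.0], [-46.0, -66.0], [-37.0, -80.0], [-50.0, -63.0], [-37.0, -77.0], [-57.0, -63.0], [-49.0, -72.0], [-63.0, -56.0], [-55.0, -68.0], [-50.0, -78.0], [-61.0, -66.0], [-48.0, -83.0]]
  return _methods._mean(a, axis=axis, dtype=dtype,
  ret = ret.dtype.type(ret / rcount)
```

```bash

python3 -m creep '[[[8,0,0,0],[8,0,0,0],[9,0,0,0],[0,0,0,0],[0,2.5,0,0],[0,2.5,0,0],[0,2.5,0,0],[0,2.5,0,0]]]' >/dev/null;python3 -c "from h import *; st()"
python3 -m creep '[[[0,2.5,0,0],[0,2.5,0,0],[0,2.5,0,0],[0,2.5,0,0],[0,2.5,0,0]]]' >/dev/null;python3 -c "from h import *; st()"
python3 -m creep '[[[1,2.5,0,0],[1,2.5,0,0],[0,2.5,0,0]]]' >/dev/null;python3 -c "from h import *; st()"
```

```text
t 16.25 cradle xyz [-88.5 -40.4  65.5] rot [ 3.142 -0.     0.157] F(cx,cy,z) [0.1 0.6 0.1] w 0.0006524877750822779
t 16.88 cradle xyz [-75.9 -40.4  65.5] rot [3.141 0.    0.157] F(cx,cy,z) [-1.8  2.  -0. ] w 0.0005587957921571255
t 17.25 cradle xyz [-68.4 -38.4  65.4] rot [3.141 0.    0.157] F(cx,cy,z) [-1.6  0.   0.7] w 0.00031027901095352666
```

```bash

python3 -m creep '[[[1,2,0,0],[1,2,0,0],[0,2,0,0],[0,0,0,0]]]' >/dev/null;python3 -c "from h import *; st()"
python3 - <<'E'
from h import *
s=save('scene','scene7'); W=world(s); r=W[...,:2]-O; X=r@T*1000; Y=r@N*1000; Z=W[...,2]*1000
z=cv2.imread('pics/scene7.png')[200:280,240:347]; cv2.imwrite('pics/s7c.png',cv2.resize(z,(800,598),interpolation=cv2.INTER_CUBIC))
m=(Z>54)&(Z<61)&(X>-82)&(X<-20)&(Y>-90)&(Y<-15); print('bar',m.sum(),np.round(np.c_[X[m],Y[m]][::4],0).tolist())
E
```

```text
t 17.75 cradle xyz [-62.4 -36.4  65.3] rot [3.141 0.    0.157] F(cx,cy,z) [-0.4  0.4  0.6] w 0.0005016174523868685
bar 86 [[-39.0, -42.0], [-49.0, -44.0], [-39.0, -48.0], [-45.0, -50.0], [-36.0, -55.0], [-45.0, -50.0], [-39.0, -58.0], [-50.0, -51.0], [-42.0, -60.0], [-37.0, -68.0], [-51.0, -52.0], [-45.0, -65.0], [-39.0, -72.0], [-51.0, -58.0], [-45.0, -66.0], [-39.0, -75.0], [-44.0, -73.0], [-37.0, -80.0], [-50.0, -72.0], [-50.0, -75.0], [-42.0, -83.0], [-42.0, -84.0]]
```

View pics/s7c.png

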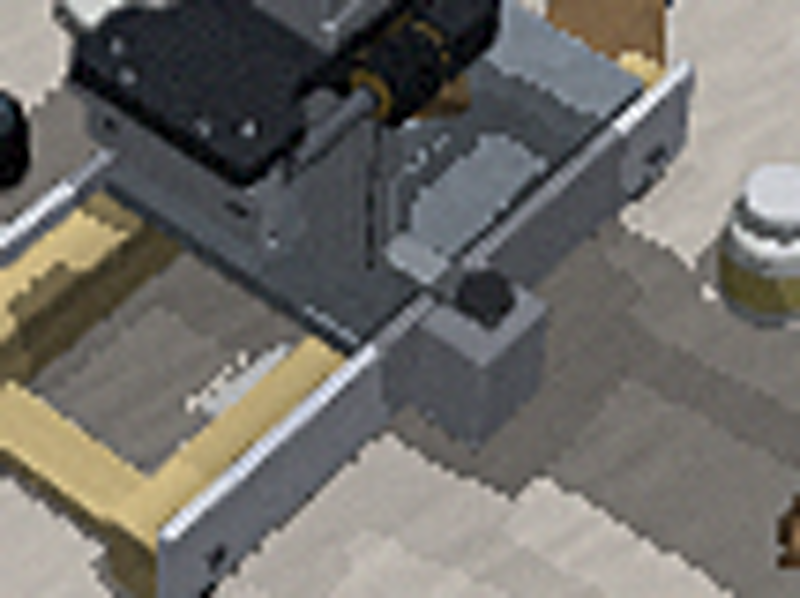

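```bash

python3 -m creep '[[[0,1,0,0],[0,1,0,0],[0,0,0,0]]]' >/dev/null;python3 -c "from h import *; st()"
python3 -m creep '[[[0,1,0,0],[0,0,0,0]]]' >/dev/null;python3 -c "from h import *; st()"
python3 - <<'E'
from h import *
s=save('scene','scene8'); W=world(s); r=W[...,:2]-O; X=r@T*1000; Y=r@N*1000; Z=W[...,2]*1000
m=(Z>54)&(Z<61)&(X>-82)&(X<-20)&(Y>-64)&(Y<-15); print('bar',m.sum(),np.round(np.c_[X[m],Y[m]],0).tolist())
E
```

```text
t 18.18 cradle xyz [-60.7 -36.2  65.5] rot [ 3.141 -0.     0.157] F(cx,cy,z) [0.2 0.  0.7] w 0.0007401194258617521
t 18.43 cradle xyz [-59.6 -36.2  65.5] rot [ 3.141 -0.     0.157] F(cx,cy,z) [-0.4  1.   0.8] w 0.00047142401212835596
bar 37 [[-37.0, -43.0], [-43.0, -39.0], [-43.0, -43.0], [-41.0, -44.0], [-38.0, -45.0], [-38.0, -47.0], [-45.0, -41.0], [-46.0, -44.0], [-43.0, -46.0], [-40.0, -46.0], [-39.0, -48.0], [-38.0, -50.0], [-36.0, -52.0], [-46.0, -45.0], [-44.0, -46.0], [-43.0, -49.0], [-41.0, -50.0], [-37.0, -53.0], [-39.0, -57.0], [-48.0, -50.0], [-43.0, -52.0], [-42.0, -54.0], [-41.0, -56.0], [-40.0, -58.0], [-38.0, -60.0], [-36.0, -61.0], [-49.0, -51.0], [-51.0, -55.0], [-48.0, -56.0], [-45.0, -56.0], [-39.0, -61.0], [-38.0, -63.0], [-49.0, -59.0], [-44.0, -61.0], [-43.0, -64.0], [-49.0, -62.0], [-72.0, -51.0]]
```

```bash

python3 -m creep '[[[0,-5,0,0],[0,-10,0,0],[0,0,0,0],[0,0,-20,0],[0,0,-30,0],[0,-30,-30,0],[0,-40,0,0],[0,-40,0,0]]]' >/dev/null
python3 -m creep '[[[-20,-40,0,0],[-40,-20,0,0],[0,0,0,0]]]' >/dev/null
cat > chk.py <<'E'
from h import *
import sys
st(); out=[]
for n in('top','scene'):
    s=save(n,n+sys.argv[1]); W=world(s); r=W[...,:2]-O; X=r@T*1000; Y=r@N*1000; Z=W[...,2]*1000
    m=(Z>76)&(Z<88)&(X>-80)&(X<0)&(Y>-85)&(Y<-10); print(n,'pegtop',m.sum(),X[m].mean().round(1),Y[m].mean().round(1))
    m=(Z>54)&(Z<61)&(X>-60)&(X<-20)&(Y>-62)&(Y<-22)
    print(n,'bar',m.sum(),np.median(X[m]),np.polyfit(Y[m],X[m],1).round(3))
    for a,b,c,d in((-65,-55,-10,40),(-70,-60,-45,-30),(50,70,-45,-25),(50,70,25,45),(-70,-40,25,45)):
        m=(X>a)&(X<b)&(Y>c)&(Y<d)&(Z>20)&(Z<100); print(n,(a,b,c,d),m.sum(),np.median(Z[m]).round(1) if m.any() else '')
    im=cv2.imread(f'pics/{n}{sys.argv[1]}.png')
    c=im[185:275,225:362] if n=='top' else im[180:280,215:367]
    out.append(cv2.resize(c,(400,263),interpolation=cv2.INTER_CUBIC))
cv2.imwrite(f'pics/chk{sys.argv[1]}.png',cv2.resize(np.hstack(out),(800,263)))
E
python3 chk.py 9
```

```text
t 19.85 cradle xyz [-246.3  -98.5  145.4] rot [3.141e+00 1.000e-03 1.620e-01] F(cx,cy,z) [-0.   0.2  0.5] w 0.00043358562441779915
top pegtop 21 -39.8 -34.2
top bar 76 -41.31197372693517 [ -0.215 -51.575]
top (-65, -55, -10, 40) 84 50.4
top (-70, -60, -45, -30) 27 51.5
top (50, 70, -45, -25) 71 50.7
top (50, 70, 25, 45) 67 51.2
top (-70, -40, 25, 45) 100 50.8
scene pegtop 3 -39.1 -37.8
scene bar 52 -44.370231722357204 [ -0.066 -46.987]
scene (-65, -55, -10, 40) 19 48.0
scene (-70, -60, -45, -30) 21 48.5
scene (50, 70, -45, -25) 49 48.7
scene (50, 70, 25, 45) 39 48.8
scene (-70, -40, 25, 45) 15 48.7
```

View pics/chk9.png

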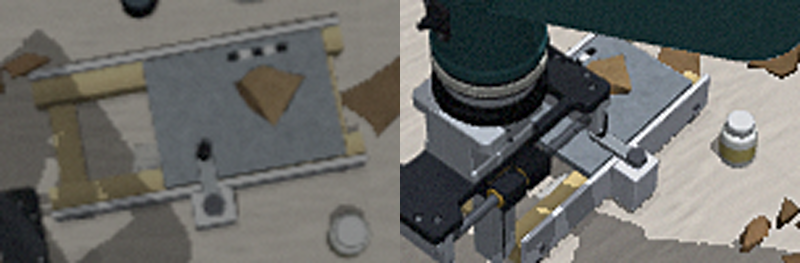

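Both views agree. The board is level, reading 50–51 mm (top) and 48–49 mm (scene) at all four corners. The peg is at (-39.8, -34.2) against the ideal (-40, -33), so the bar is square across the edge. The sherd is on the board, the bottle has not moved, and the tool is clear.

```bash
python3 -c "
from bench import ticket; print(ticket.close_job())"
```

```text
the job is handed in; nothing more can be done
None
```

The board is seated in its notches with the sherd still lying on it, and the keeper bar lies across its edge. I handed the job in at about 20 s.

- **Board:** I pushed it about 79 mm along the rails with the shut fingertips at 3–4 N, until the push force fell to zero. Its top then read 50–51 mm in the top view and 48–49 mm in the scene view at all corners, so it is level and dropped.
- **Keeper:** I pushed the peg round in two pushes, first away from the robot, then along the cradle. Midway, friction of the peg on the finger rose to about 5 N, so I changed to the other side of the finger. In the top view the peg ended at (-39.8, -34.2) mm in the cradle frame, against an ideal of (-40, -33), which is about 1.57 rad.
- **Other things:** The last pictures showed the bottle in place and the gripper clear at 145 mm height. I did not measure the other objects again; the tool came near none of them.
- **Checks that disagreed:** The two cameras differ by about 2 mm in height. A line fit to the few bar pixels gave a tilt of 0.07 rad in the scene view and 0.2 rad in the top view. I took the top figure as contaminated by cheek pixels and relied on the peg position and the picture instead.

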